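# Push the tube rack home and press the sunken restart key

## Task

One of the three tube racks in the loading tray stands out from the other two: without gripping or lifting it, push it along its lane with the fingertips until it is fully home against the backstop. Then reach the closed fingertips into the well that holds the round key, press that key right down, hold it there for about two seconds and let it come up again. Leave the bar-shaped key in the other well, the other two racks and everything else on the bench alone.

Things in the scene. Friction and masses are not known exactly. Their poses are not given: they have to be found in the camera images.
- tray: Fixed loading tray, 240 (x) by 154 (y) mm, cream with three black lanes along x. Origin: centre of its underside on the table; +x points along the lanes from the open near end (x = -120) to the backstop, z up. Lane floors 8 above the table; lane centres at y = -45, 0, +45, each 26 wide between ribs 12 high above the floor.
- tray_stop (a point): Point on the tray's backstop face in the middle lane at lane-floor height: tray x = +105, y = 0, z = +8 mm; axes as the tray's. The backstop rises 52 above the lane floors. A rack fully home touches this face: its origin is then at tray x = +50 and its near end face at tray x = -5.
- rack_out: The rack that stands out 35 to 80 mm from its home place, in any of the three lanes. Grey plastic, 110 long (its x), 22 wide (y), 55 high with solid end faces, five lilac-capped tubes fixed in it standing up to 76 above its underside; about 0.3 kg. Origin: centre of the underside; x axis along its length, z up. It stands in its lane with x along the tray's x and slides with 1 to 4 N of friction.
- rack_b: One of the two racks that are already home in the other lanes. Same kind: 110 long (its x), 22 wide (y), 55 high with solid end faces, five lilac-capped tubes fixed in it standing up to 76 above its underside; about 0.3 kg. Origin: centre of the underside; x axis along its length, z up. 
- rack_c: The other rack already home. Same kind: 110 long (its x), 22 wide (y), 55 high with solid end faces, five lilac-capped tubes fixed in it standing up to 76 above its underside; about 0.3 kg. Origin: centre of the underside; x axis along its length, z up. 
- round_unit: Key unit with the round key (the restart key). Cream block, 60 (x) by 72 (y) by 58 mm high, fixed; its rim is 70 above the table. Its top is an open well 44 (x) by 56 (y) with upright 8 mm walls; the key in the middle has its top 22 below the rim. Origin: centre of the block's underside; z up, x and y along its sides.
- round_key_top (a point): Centre of the top face of the round black key, 30 mm in diameter, in the bottom of its well; 48 mm above the table when up. Goes straight down with the key.
- round_key (a joint): How far the round key is pressed, m: 0 up, 0.006 right down on its stop. A spring pushes it back: about 1 N to start, 5 N right down.
- bar_unit: The other key unit, 70 mm from the first along x on the same base, either way round; its bar key is not to be pressed. Cream block, 60 (x) by 72 (y) by 58 mm high, fixed; its rim is 70 above the table. Its top is an open well 44 (x) by 56 (y) with upright 8 mm walls; the key in the middle has its top 22 below the rim. Origin: centre of the block's underside; z up, x and y along its sides.
- bar_key_top (a point): Centre of the top face of the black bar-shaped key, 13 by 44 mm; 48 mm above the table when up.
- bar_key (a joint): How far the bar key is pressed, m: 0 up, 0.006 right down. Same spring.
- pot: Little lidded specimen pot, 28 mm across and 35 high, loose between the tray and the key units. Origin: centre of the underside. To be left alone.
- beaker: Empty beaker, 64 mm across, 80 high, loose beyond the work. Origin: centre of the underside. To be left alone.
- reagent: White bottle, 60 mm across, 140 high, loose at the far right. Origin: centre of the underside. To be left alone.
- tipbox: Blue closed box, 120 by 80 by 60 high, loose at the right. Origin: centre of the underside. To be left alone.
- jar: Amber jar, 52 mm across, 75 high, loose at the far left. Origin: centre of the underside. To be left alone.

How it is judged:
On the way, in this order (a step that is already met when the one before it is completed fails the run):
1. The rack that stood out is fully home against the backstop (x of rack_out in the frame of tray above 0.045 m and z of rack_out in the frame of tray below 0.013 m), for 0.2 s.
2. The round key is held right down for a second or more (value of joint round_key above 0.0045 m), for 1 s.
At the end, for the whole second after the job is handed in: The rack that stood out is home (within 5 mm of the backstop), flat and upright in its lane and at rest, the other two racks are still home (within 8 mm), and both keys are up again, after the round key was held at least 4.5 mm of its 6 mm down for at least 1 s with the rack home (all of step 1 and angle between rack_out's own z axis and vertical below 0.1 rad and linear speed of rack_out below 0.02 m/s and value of joint each of round_key, bar_key below 0.0015 m and x of each of rack_b, rack_c in the frame of tray above 0.042 m); the robot touches nothing.
It fails at once if The narrow bar key is pressed (value of joint bar_key above 0.003 m).
It fails at once if The round key is pressed while the rack is still clearly out (value of joint round_key above 0.003 m and x of rack_out in the frame of tray below 0.04 m).
It fails at once if A rack is lifted or tipped (z of any of rack_out, rack_b, rack_c in the frame of tray above 0.022 m or angle between any of rack_out, rack_b, rack_c's own z axis and vertical above 0.3 rad).
It fails at once if One of the two racks already home is shifted (distance of any of rack_b, rack_c from where it was at the start of the episode above 0.012 m).
It fails at once if The little pot, beaker, bottle, jar or tip box is shoved away, lifted or knocked over (distance of any of pot, beaker, reagent, tipbox, jar from where it was at the start of the episode above 0.03 m or angle between any of pot, beaker, reagent, jar's own z axis and vertical above 0.5 rad).
It also fails if it takes over 51 s, if anything falls off the work surface, if the arm or the gripper's body presses on something with over 40 N, if the wrist force passes 120 N, or if a joint passes its speed limit or range.

## Robot

A 6-joint arm with a two-finger parallel gripper is mounted at the origin on the work surface. World frame = base frame: x ahead of the robot, y to its left, z up, the work surface at z = 0. Lengths are in m, angles in rad, forces in N, time in s.
With the tool pointing down it reaches from about 0.35 to 0.975 m from the base axis. Payload 4.9 kg.
Tool frame: the origin (TCP) lies midway between the tips of the shut fingers; the grasp point (between the pads) lies manip.grip_depth behind it (manip.grip_depth is the distance from the TCP to the grasp point, in m); z points along the fingers, x is the direction in which the jaws open and shut, and the axes are right-handed (so a half turn about z gives the same grasp; the last joint's range is limited). The gripper opens to 85 mm and grips with 20 to 120 N. Pads are 22 mm wide; open, the fingers measure 114 mm over their backs; the gripper's body (76 mm by 85 mm) begins 54 mm behind the grasp point. The pads swing forward as they close: fully open they stand 13 mm farther back than shut.
Start: joints at [-1.3, 0.053, 1.613, -0, 1.476, -0.119], TCP at [0.237, -0.578, 0.231] pointing down, gripper open.
Joint ranges: [-3.01, 3.01], [-1.01, 2.22], [0.06, 2.58], [-1.02, 4.17], [0.09, 2.62], [-3.14, 3.14]. Speed limits (rad/s): [2.57, 2.57, 3.14, 3.14, 3.14, 3.14].

## Interface

Orientations are given as a unit quaternion [w, x, y, z].
In Python, from plant import state, grab_frame, ticket, manip gives the robot as it stands.
- The arm moves only by the tool carry_out, never from a script. Its argument "moves" is a list that holds one entry, the list of rows, each a list of 7 numbers: the turn, a rotation vector about the tool's x, y, z each as a share of 5 degrees, from -1 to 1, then the shift along the tool's x, y, z each as a share of 0.04 m, from -1 to 1, then the gripper command: -1 is shut, 1 is fully open, values between are in proportion. A call has 1 to 8 rows; each row shifts and turns the commanded pose from where the row before left it, along the tool's axes as they then stand; what a row does not reach is not made up. A row lasts 1/12 s, in which the tool goes at most 41.7 mm and 7.16 degrees, less where a joint would pass 70% of its speed; a pose out of reach is approached as far as the arm can. A call with a number of a shift or a turn outside -1 to 1 is refused whole. A call with a gripper value outside its range is refused whole. The fingers move at their own pace and stop on an object; the grip force is fixed at half the most. Time passes only in rows, so rows that do not move let the fingers close. It gives the time, the measured TCP pose, the force and the opening at its end, in the units of the state.
- state(): the state, without advancing time (a new reading comes with each control period).
- grab_frame(name): name is "scene" or "top"; returns a dict with "frame" (384x512x3 uint8, red, green, blue), "z_map" (384x512 float32, m along the optical axis (not along the pixel's ray), 0 where there is no reading), "K" (3x3 intrinsics, pixels), "k1" (the pictures are not rectified: a ray, as slopes to the right and down, at radius r is drawn at 1 + k1 r^2 times it, then the intrinsics apply), "world_from_camera" (4x4, takes a point from camera to world coordinates). Camera axes: x right, y down, z forward; pixel columns grow to the right and rows downward; lengths in m; the calibration is good to about 2 mm. A picture is of the moment at which its call begins.
- ticket.job_done(): hands the job in, once; it reports no verdict.
The state is a dict: "time": time; "joint_pos": joint angles; "joint_vel": joint speeds; "joint_efforts": joint torques, N m; "tool_pos": TCP position; "tool_rot": TCP orientation; "contact_force": force on the tool from outside, world axes, zero at the start; "ft_torque": the same for the moment, N m; "gripper_width": opening from 0.0 (shut) to 1.0 (fully open).
Only numpy, scipy, OpenCV 4.12 (cv2) and the standard library are available. Lean on these libraries where they do the work, as an engineer would, in place of code of your own. Each camera call takes 0.05 s, during which the arm holds its last target.

## Working session

There is one attempt and no reset: what is moved stays moved. The work goes in short steps, Python scripts to look and compute and a tool call to move; the robot and the scene stay as the last step left them, time stands still between calls to the robot, and variables do not carry over. Pictures are saved under pics/ and viewed, and the job is handed in when it is done.

Besides the shell and the picture viewer there is one more tool, called by a JSON object that holds its "op" and its "data". carry_out: Moves the arm, as the interface text tells. Shift numbers are shares of 0.04 m and turn numbers shares of 5 degrees, none past 1 either way. Its arguments: {"type":"object","properties":{"moves":{"type":"array"}},"required":["moves"]}

```bash
mkdir -p pics; ls
python3 - <<'E'
from plant import state, grab_frame, manip
import cv2
print(state()); print([ (a,getattr(manip,a)) for a in dir(manip) if a[0]!='_'])
for n in("scene","top"):
    g=grab_frame(n); cv2.imwrite(f"pics/{n}0.png",g["frame"][:,:,::-1]); print(n,g["K"],g["k1"],g["world_from_camera"])
E
```

```text
pics
{'time': 0.0, 'joint_pos': array([-1.30000666e+00,  5.33536652e-02,  1.61425729e+00,  2.96660657e-06,
        1.47600196e+00, -1.18982151e-01]), 'joint_vel': array([ 3.95941563e-04, -5.46740625e-04,  7.49745134e-05,  7.02236896e-04,
       -8.02981209e-04, -5.11558339e-05]), 'joint_efforts': array([-2.14123042e-04, -3.93693602e+01, -3.70172632e+01, -2.65022763e-04,
        6.94878850e-03,  1.24062151e-05]), 'tool_pos': array([ 0.23733362, -0.57752797,  0.23008693]), 'tool_rot': array([-6.59167393e-04,  8.30655068e-01, -5.56786438e-01, -7.65412372e-04]), 'contact_force': array([0.78696171, 0.10847174, 0.19991898]), 'ft_torque': array([-0.03078593, -0.00344299, -0.03464562]), 'gripper_width': 0.9992299900142895}
[('IKError', <class 'plant.IKError'>), ('grip_depth', 0.0187)]
scene [[433.33633799   0.         252.72738905]
 [  0.         433.33633799 187.2181795 ]
 [  0.           0.           1.        ]] -0.096661675599257 [[-0.54635126  0.49647093 -0.67454942  1.34121438]
 [ 0.83750214  0.31468946 -0.44672217  0.46634437]
 [-0.00951098 -0.80900381 -0.58772645  0.69392444]
 [ 0.          0.          0.          1.        ]]
top [[402.26108221   0.         254.17583963]
 [  0.         402.26108221 193.24457039]
 [  0.           0.           1.        ]] -0.10833259634359478 [[ 0.02318851 -0.98722363  0.1576445   0.42690828]
 [-0.99968678 -0.02438231 -0.00564268 -0.00525854]
 [ 0.00941433 -0.15746428 -0.98747981  1.31257922]
 [ 0.          0.          0.          1.        ]]
```

View pics/scene0.png

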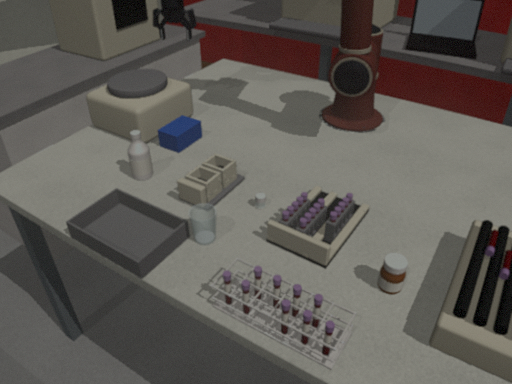

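View pics/top0.png

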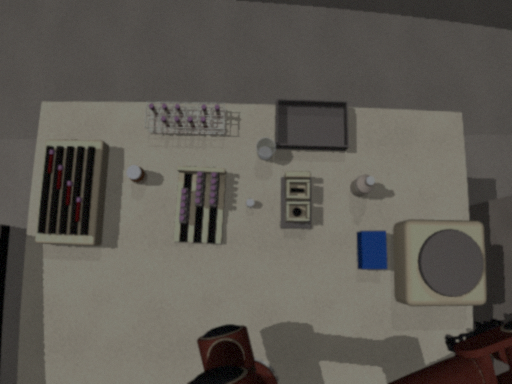

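The tray is at px (178–225, 168–243) in the top view. The left-hand rack (caps at col 184, rows 188–223) sits further towards the robot than the other two. The key units are at (297, 188) and (297, 211), and the nearer one looks like the round key. Next I'll zoom in and measure.

```bash
cat > h.py <<'E'
import numpy as np, cv2
from plant import state, grab_frame
def cloud(g):
    K=g["K"];h,w=g["z_map"].shape
    u,v=np.meshgrid(np.arange(w),np.arange(h))
    D=np.array([g["k1"],0,0,0,0],float)
    p=cv2.undistortPoints(np.stack([u,v],-1).reshape(-1,1,2).astype(np.float64),K,D).reshape(h,w,2)
    z=g["z_map"].astype(float); c=np.concatenate([p*z[...,None],z[...,None]],-1)
    T=g["world_from_camera"]; P=c@T[:3,:3].T+T[:3,3]; P[z==0]=np.nan
    return P
def proj(g,X):
    T=np.linalg.inv(g["world_from_camera"]); D=np.array([g["k1"],0,0,0,0],float)
    r,_=cv2.Rodrigues(T[:3,:3]); return cv2.projectPoints(np.atleast_2d(X).astype(float),r,T[:3,3],g["K"],D)[0][:,0]
E
python3 - <<'E'
from h import *
g=grab_frame("top"); P=cloud(g)
f=g["frame"][:,:,::-1]
a=cv2.resize(f[155:255,165:325],None,fx=5,fy=5,interpolation=cv2.INTER_CUBIC); a=cv2.convertScaleAbs(a,alpha=1.5); cv2.imwrite("pics/topz.png",a)
s=grab_frame("scene"); np.savez("d.npz",P=P,S=cloud(s),tf=g["frame"],sf=s["frame"])
a=cv2.resize(s["frame"][140:270,165:385,::-1],None,fx=3.6,fy=3.6,interpolation=cv2.INTER_CUBIC); cv2.imwrite("pics/scz.png",cv2.convertScaleAbs(a,alpha=1.3))
# orthographic height/colour map merged, 1mm
for nm,C,im in(("t",P,g["frame"]),("s",cloud(s),s["frame"])):
    m=np.isfinite(C[...,2])
    print(nm,"table z",np.nanmedian(C[...,2]))
    X=C[m];rgb=im[m]
    H=np.zeros((250,500,3),np.uint8)  # x .40-.65 , y .25..-.25
    i=((0.68-X[:,0])*800).astype(int); j=((0.25-X[:,1])*1600/1).astype(int)
Z=P[...,2]
np.set_printoptions(linewidth=250,precision=0,suppress=True)
print((Z[164:250:3,172:232:3]*1000)); 
print((Z[168:232:3,276:318:2]*1000))
E
```

```text
t table z -0.0007305291878066944
s table z -0.000599757489058883
[[ 1. -2. -0. -1.  3.  0.  4. -4. -6. -1.  1. -2.  2.  5.  2.  6. -1.  1. -2. -5.]
 [ 6.  1. 61. 67. 60. 64. 61. 63. 59. 57. 61. 59. -1. -1.  6.  4.  1.  1.  6. -1.]
 [ 3.  5. 60. 57. 57. 56. 68. 58. 64. 63. 61. 60. 64. 62. 59. 60. 58. 64.  2.  2.]
 [-2.  5.  2. 24. 17. 22. 21. 25. 28. 86. 63. 32. 39. 62. 80. 64. 46. 48. -1.  0.]
 [ 3.  2.  3. 20. 22.  6. 11. 17. 22. 84. 58. 22. 18. 62. 88. 61. 24. 24.  1.  6.]
 [ 2. -8. 25. 20. 16.  4.  6. 20. 22. 88. 63. 17. 25. 70. 87. 63. 19. 16.  5. -3.]
 [ 2. -4. 17. 16.  6.  6.  8. 23. 68. 82. 62. 12. 20. 87. 85. 70. 23. 25.  3.  2.]
 [ 3.  3. 18. 21.  5.  6.  6. 20. 66. 85. 62. 11. 25. 64. 64. 64. 22. 18.  3.  1.]
 [-3.  0. 21. 21. 66. 67. 10. 21. 84. 86. 62. 21. 25. 82. 87. 64. 25. 20. -1. -3.]
 [ 6. -3. 18. 84. 86. 67. 21. 19. 65. 68. 65. 21. 19. 61. 65. 22. 17. 21. -1. -1.]
 [ 5. -2. 24. 59. 66. 64. 16. 15. 84. 81. 65. 20. 20. 83. 89. 40. 27. 26.  4. -0.]
 [ 1. -0. 20. 90. 82. 65. 11. 19. 64. 66. 60. 23. 23. 65. 61. 21. 22. 23.  3.  1.]
 [ 4.  1. 18. 68. 82. 62.  5. 19. 86. 8
[... 2587 characters left out ...]
3.]
 [-1.  2.  0. 14. 17. 53. 72. 33. 28. 49. 46. 50. 51. 29. 26. 48. 68. 13. -0.  4.  2.]
 [nan -1.  4.  9. 14. 53. 73. 30. 30. 48. 51. 51. 46. 25. 29. 42. 72. 12.  1. -5.  1.]
 [ 2. -2.  0. 14. 15. 56. 69. 27. 33. 26. 43. 45. 30. 33. 30. 46. 70.  8.  2.  1.  1.]
 [ 2. -2. -1. 10. 13. 51. 72. 71. 73. 65. 71. 68. 71. 68. 71. 70. 71. 12. -0. -2. -2.]
 [ 3. -1.  1. 17. 11. 11. 14. 10. 16. 14. 11. 18. 14. 19. 19. 19. 15. 11. -1.  1. -1.]
 [-3. -0. -2. 11. 11. 13. 12.  6. 10. 19. 10.  8. 15. 16. 11. 11. 12. 10. -0. -0.  0.]
 [-2. -3.  4. 11. 10. 11. 11.  9. 12. 13. 10. 15. 13. 13.  9.  7.  5.  9. -1. -7.  1.]
 [-0. -1. -3.  3.  3.  4. -6.  2. -1. -1. -0. -1.  3. -1.  2. -1.  1. -2. -4. -2.  1.]]
```

View pics/topz.png

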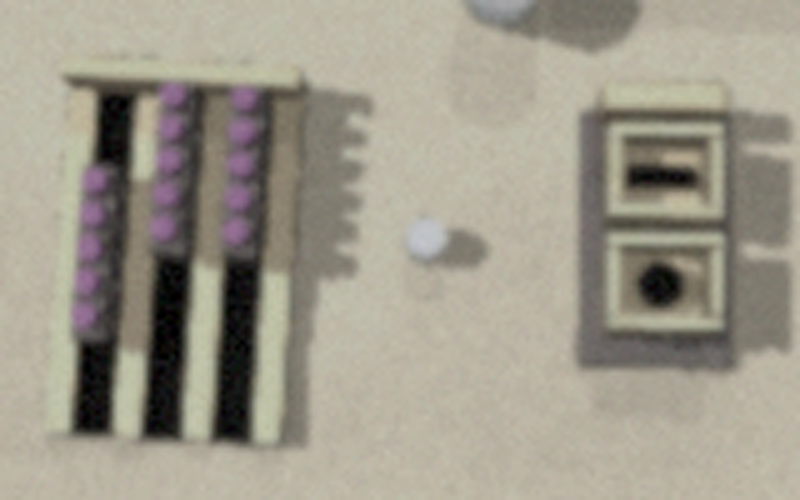

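View pics/scz.png

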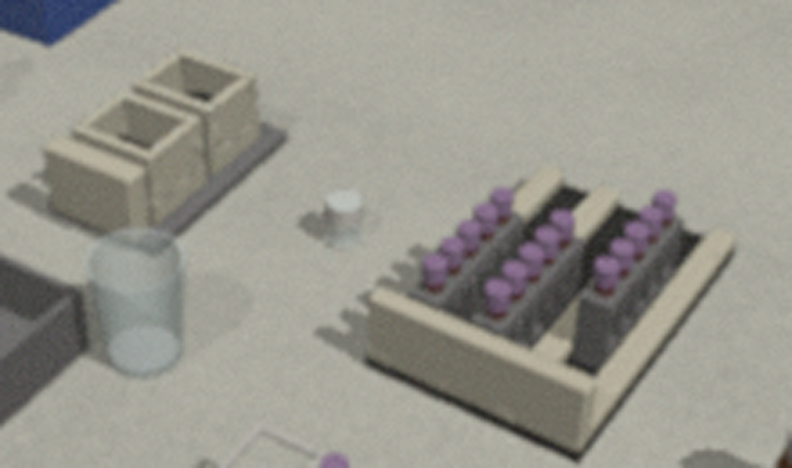

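The rack in the left lane (tray y=+45) is the one standing out. The round key is in the unit nearer the robot (crop px 660, 284), with the bar key behind it. Now I'll fit the poses.

```bash
cat > fit.py <<'E'
from h import *
np.set_printoptions(precision=4,suppress=True)
d=np.load("d.npz")
P=d["P"];Z=P[...,2]; tf=d["tf"]; S=d["S"]; sf=d["sf"]
def rect(pts): 
    r=cv2.minAreaRect((pts[:,:2]*1000).astype(np.float32)); return r
# purple caps
from scipy.cluster.vq import kmeans2
caps={}
for nm,C,im in(("top",P,tf),("scene",S,sf)):
    i=im.astype(int); m=(i[...,2]-i[...,1]>25)&(C[...,2]>.072)&(C[...,2]<.1)&(C[...,0]<.62)&(abs(C[...,1]-.16)<.12)
    n,l,st,ce=cv2.connectedComponentsWithStats(m.astype(np.uint8))
    X=C[m]; print(nm,m.sum(),X.min(0),X.max(0))
    caps[nm]=X
# tray low structure: table mask
reg=(P[...,0]>.35)&(P[...,0]<.62)&(P[...,1]>.05)&(P[...,1]<.28)
X=P[reg&(Z>.013)&(Z<.03)]; print("tray rib pts",X.min(0),X.max(0),rect(X))
dark=reg&(tf.max(2)<30)&(Z<.02)
X=P[dark]; print("lanes",len(X))
# key units
kr=(P[...,1]<.0)&(P[...,1]>-.2)&(P[...,0]>.35)&(P[...,0]<.62)
X=P[kr&(Z>.062)]; print("rims",X.min(0),X.max(0),rect(X))
b=kr&(tf.max(2)<45)&(Z>.035)&(Z<.06)
n,l,st,ce=cv2.connectedComponentsWithStats(b.astype(np.uint8))
for k in range(1,n):
    if st[k,4]>8: print(ce[k],st[k],np.median(P[l==k],0),P[l==k].mean(0))
E
python3 fit.py
```

```text
Traceback (most recent call last):
  File "fit.py", line 13, in <module>
    X=C[m]; print(nm,m.sum(),X.min(0),X.max(0))
                             ~~~~~^^^
ValueError: zero-size array to reduction operation minimum which has no identity
```

Run:
```python
from h import *
np.set_printoptions(precision=4,suppress=True)
d=np.load("d.npz");P=d["P"];tf=d["tf"]
for u,v in((184,205),(199,200),(213,200),(178,242),(225,243),(178,170),(225,170),(297,211),(297,190),(250,203),(190,235),(200,235)): print(u,v,P[v,u],tf[v,u])
```

```text
184 205 [0.5808 0.203  0.0855] [79 61 79]
199 200 [0.5971 0.1569 0.0887] [81 61 81]
213 200 [0.5989 0.1143 0.083 ] [87 67 86]
178 242 [0.4697 0.231  0.0016] [99 96 87]
225 243 [0.4705 0.0779 0.0033] [93 89 81]
178 170 [0.696  0.2324 0.0598] [89 88 75]
225 170 [0.7012 0.0827 0.0522] [98 98 87]
297 211 [ 0.575  -0.1493  0.0496] [18 17 17]
297 190 [ 0.6424 -0.1489  0.0495] [8 9 7]
250 203 [0.5983 0.0001 0.0391] [127 129 132]
190 235 [0.4923 0.1893 0.0253] [127 129 112]
200 235 [0.4941 0.1595 0.0073] [33 32 30]
```

```bash
cat > fit.py <<'E'
from h import *
np.set_printoptions(precision=4,suppress=True)
d=np.load("d.npz")
P=d["P"];Z=P[...,2]; tf=d["tf"]; S=d["S"]; sf=d["sf"]
def rect(p): return cv2.minAreaRect((p[:,:2]*1000).astype(np.float32))
for nm,C,im in(("top",P,tf),("scene",S,sf)):
    i=im.astype(int); m=((i[...,0]+i[...,2])/2-i[...,1]>10)&(C[...,2]>.07)&(C[...,2]<.1)&(C[...,0]<.72)&(C[...,0]>.45)&(abs(C[...,1]-.155)<.1)
    X=C[m]; X=X[X[:,2]>.078]
    q=X[:,1]+0*X[:,0]
    for lo,hi in((.18,.25),(.137,.18),(.07,.137)):
        Y=X[(q>lo)&(q<hi)]; 
        c=Y.mean(0); u,s,vt=np.linalg.svd(Y[:,:2]-c[:2],full_matrices=False)
        a=vt[0]*np.sign(vt[0,0]); t=(Y[:,:2]-c[:2])@a
        print(nm,len(Y),"c",c,"yaw",np.arctan2(a[1],a[0]),"mid",c[:2]+a*(np.percentile(t,1)+np.percentile(t,99))/2,"len",np.ptp(t))
reg=(P[...,0]>.42)&(P[...,0]<.73)&(P[...,1]>.05)&(P[...,1]<.26)
X=P[reg&(Z>.012)&(Z<.032)]; print("tray ribs",rect(X))
X=P[reg&(Z>.05)&(P[...,0]>.675)]; print("backstop",rect(X),X.min(0),X.max(0))
for nm,C,im in(("top",P,tf),("scene",S,sf)):
    kr=(C[...,1]<-.08)&(C[...,1]>-.23)&(C[...,0]>.5)&(C[...,0]<.73)
    X=C[kr&(C[...,2]>.063)&(C[...,2]<.08)]; print(nm,"rims",rect(X))
    for lo,hi in((.5,.609),(.611,.68)):
        Y=X[(X[:,0]>lo)&(X[:,0]<hi)]; print(rect(Y),np.median(Y[:,2]), np.percentile(Y[:,0],[1,99]),np.percentile(Y[:,1],[1,99]))
    b=kr&(im.max(2)<45)&(C[...,2]>.038)&(C[...,2]<.06)
    n,l,st,ce=cv2.connectedComponentsWithStats(b.astype(np.uint8))
    for k in range(1,n):
        if st[k,4]>8: print(nm,"key",ce[k],st[k],C[l==k].mean(0))
E
python3 fit.py
```

```text
top 97 c [0.5833 0.208  0.0846] yaw -0.029738255303238627 mid [0.5828 0.208 ] len 0.09668427475643995
top 101 c [0.6378 0.1617 0.0849] yaw -0.0326986133567081 mid [0.6383 0.1617] len 0.09584349004949777
top 102 c [0.6361 0.1166 0.0847] yaw -0.013518645064049019 mid [0.6381 0.1166] len 0.09881028216821389
scene 144 c [0.5888 0.2086 0.0819] yaw -0.02472273768746705 mid [0.5867 0.2086] len 0.10094755243335464
scene 167 c [0.6442 0.1616 0.082 ] yaw -0.01785451952200144 mid [0.6421 0.1616] len 0.09834683943345307
scene 147 c [0.6435 0.1172 0.082 ] yaw -0.02393274860347619 mid [0.64   0.1173] len 0.10309951518000132
tray ribs ((581.9925537109375, 163.70697021484375), (155.36370849609375, 226.9813690185547), 88.1241226196289)
backstop ((692.2776489257812, 159.68096923828125), (153.55833435058594, 33.9263916015625), 88.93704223632812) [0.675  0.0827 0.0503] [0.71   0.2364 0.0893]
top rims ((622.466796875, -151.8061981201172), (156.59498596191406, 76.83016967773438), 1.8766061067581177)
((573.0145263671875, -150.38868713378906), (57.4385986328125, 69.6145248413086), 1.069632649421692) 0.06946736145502852 [0.544 0.602] [-0.1847 -0.1157]
((642.2031860351562, -150.0321807861328), (58.955989837646484, 70.67493438720703), 1.0621464252471924) 0.06990399064139596 [0.613  0.6719] [-0.1848 -0.1146]
top key [296.3864 189.75  ] [291 188  13   4  44] [ 0.6435 -0.1471  0.0478]
top key [296.566  211.5472] [293 208   8   8  53] [ 0.5734 -0.1481  0.0481]
scene rims ((624.3631591796875, -149.17489624023438), (159.63134765625, 79.33805847167969), 0.19207367300987244)
((575.7738037109375, -150.60525512695312), (62.36913299560547, 74.52532196044922), 0.806771993637085) 0.0678986504852731 [0.5455 0.6066] [-0.1866 -0.1135]
((645.6682739257812, -150.23297119140625), (62.67302703857422, 74.36522674560547), 1.2363486289978027) 0.06783765435243744 [0.6151 0.6766] [-0.1864 -0.1138]
```

Measured positions:
- **Rack that stands out:** centre ≈ (0.585, 0.208), yaw ≈ −0.025, near face at x ≈ 0.53, about 55 mm out.
- **Near face when home:** x ≈ 0.586.
- **Round key:** ≈ (0.574, −0.149), top z ≈ 0.048.

I'll turn the tool so the jaws lie along the world y axis, and shut the fingers.

{"op": "carry_out", "data": {"moves": [[[0, 0, 0.95, 0, 0, 0, -1], [0, 0, 0.95, 0, 0, 0, -1], [0, 0, 0.95, 0, 0, 0, -1], [0, 0, 0.95, 0, 0, 0, -1], [0, 0, 0.95, 0, 0, 0, -1], [0, 0, 0, 0, 0, 0, -1]]]}}

```text
time: 0.7
tool_pos: [0.2375, -0.5779, 0.231]
tool_rot: [0.0, -0.698, 0.716, 0.0]
contact_force: [-0.3, 0.1, -1.2]
gripper_width: 0.146
```

```bash
cat > go.py <<'E'
import sys
from h import *
from scipy.spatial.transform import Rotation as R
s=state(); q=s["tool_rot"]; r=R.from_quat([q[1],q[2],q[3],q[0]])
np.set_printoptions(precision=4,suppress=True)
print(s["time"],s["tool_pos"],"F",s["contact_force"],"w",s["gripper_width"],"j",s["joint_pos"]); print(r.as_matrix())
if len(sys.argv)>3:
    d=r.inv().apply(np.array(list(map(float,sys.argv[1:4])))-s["tool_pos"])/0.04; print("tool shift units",d, "min rows",np.linalg.norm(d))
E
python3 go.py .5 -.15 .23
```

```text
0.7 [ 0.2375 -0.5779  0.231 ] F [-0.2902  0.1052 -1.2057] w 0.145630876553884 j [-1.3     0.0529  1.6133  0.      1.476   0.2968]
[[-0.026  -0.9997 -0.0001]
 [-0.9997  0.026   0.0005]
 [-0.0005  0.0002 -1.    ]]
tool shift units [-10.8653  -6.2831   0.0295] min rows 12.551206855831545
```

{"op": "carry_out", "data": {"moves": [[[0, 0, 0, -0.68, -0.39, 0, -1], [0, 0, 0, -0.68, -0.39, 0, -1], [0, 0, 0, -0.68, -0.39, 0, -1], [0, 0, 0, -0.68, -0.39, 0, -1], [0, 0, 0, -0.68, -0.39, 0, -1], [0, 0, 0, -0.68, -0.39, 0, -1], [0, 0, 0, -0.68, -0.39, 0, -1], [0, 0, 0, -0.68, -0.39, 0, -1]]]}}

```text
time: 1.37
tool_pos: [0.3681, -0.3622, 0.2312]
tool_rot: [0.0, -0.699, 0.715, -0.0]
contact_force: [0.5, 0.7, 0.1]
gripper_width: -0.0
```

{"op": "carry_out", "data": {"moves": [[[0, 0, 0, -0.68, -0.39, 0, -1], [0, 0, 0, -0.68, -0.39, 0, -1], [0, 0, 0, -0.68, -0.39, 0, -1], [0, 0, 0, -0.68, -0.39, 0, -1], [0, 0, 0, -0.68, -0.39, 0, -1], [0, 0, 0, -0.68, -0.39, 0, -1], [0, 0, 0, -0.68, -0.39, 0, -1], [0, 0, 0, -0.68, -0.39, 0, -1]]]}}

```text
time: 2.03
tool_pos: [0.4983, -0.1477, 0.2313]
tool_rot: [0.0, -0.699, 0.715, -0.0]
contact_force: [1.1, -0.3, -0.5]
gripper_width: -0.004
```

```bash
python3 go.py .46 .211 .13
```

```text
2.0333 [ 0.4983 -0.1477  0.2313] F [ 1.1467 -0.3137 -0.5451] w -0.0037356392801989355 j [-0.4314 -0.2026  1.8546 -0.      1.4894  1.1617]
[[-0.0223 -0.9998  0.0002]
 [-0.9998  0.0223 -0.0001]
 [ 0.0001 -0.0002 -1.    ]]
tool shift units [-8.9441  1.1573  2.5321] min rows 9.367346849190486
```

{"op": "carry_out", "data": {"moves": [[[0, 0, 0, -0.7, 0.09, 0, -1], [0, 0, 0, -0.7, 0.09, 0, -1], [0, 0, 0, -0.7, 0.09, 0, -1], [0, 0, 0, -0.7, 0.09, 0, -1], [0, 0, 0, -0.7, 0.09, 0, -1], [0, 0, 0, -0.7, 0.09, 0, -1], [0, 0, 0, -0.7, 0.09, 0, -1], [0, 0, 0, -0.7, 0.09, 0, -1]]]}}

```text
time: 2.7
tool_pos: [0.4741, 0.0768, 0.2313]
tool_rot: [0.0, -0.699, 0.715, -0.0]
contact_force: [1.3, 0.4, -0.3]
gripper_width: 0.0
```

{"op": "carry_out", "data": {"moves": [[[0, 0, 0, -0.7, 0.09, 0.3, -1], [0, 0, 0, -0.7, 0.09, 0.4, -1], [0, 0, 0, -0.7, 0.09, 0.5, -1], [0, 0, 0, -0.7, 0.09, 0.5, -1], [0, 0, 0, -0.5, 0.08, 0.5, -1], [1, 0, 0, 0, 0, 0, -1], [1, 0, 0, 0, 0, 0, -1], [0, 0, 0, 0, 0, 0, -1]]]}}

```text
time: 3.37
tool_pos: [0.4573, 0.2082, 0.1409]
tool_rot: [0.06, -0.697, 0.712, -0.062]
contact_force: [-0.9, -0.3, -1.4]
gripper_width: -0.001
```

```bash
python3 go.py .49 .21 .032
python3 - <<'E'
from h import *
g=grab_frame("scene");cv2.imwrite("pics/s1.png",cv2.resize(g["frame"][60:290,160:460,::-1],None,fx=2.6,fy=2.6))
E
```

```text
3.3667 [0.4573 0.2082 0.1409] F [-0.8529 -0.3405 -1.3653] w -0.0007398303502742682 j [ 0.3111 -0.2814  2.0806 -0.0618  1.1808  1.921 ]
[[-0.0204 -0.985   0.1711]
 [-0.9998  0.0199 -0.005 ]
 [ 0.0016 -0.1711 -0.9852]]
tool shift units [-0.0666 -0.3387  2.8229] min rows 2.8438813647321837
```

View pics/s1.png

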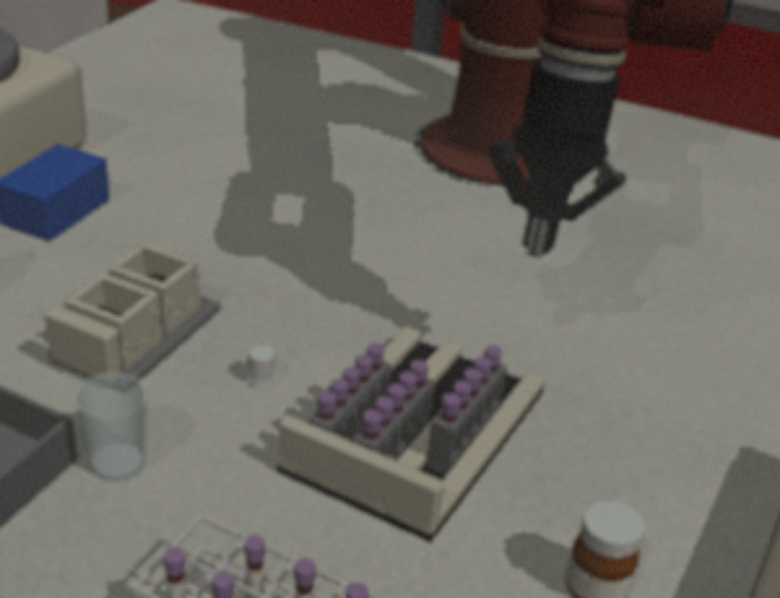

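The gripper is clear behind the tray, at crop px (540, 245). Its knuckles are wide across y, so I'll tilt further to keep them behind the neighbouring racks' caps, then come down.

{"op": "carry_out", "data": {"moves": [[[1, 0, 0, 0, 0, 0, -1], [1, 0, 0, 0, 0, 0, -1], [0.4, 0, 0, 0, 0, 0, -1], [0, 0, 0, 0, 0, 0, -1]]]}}

```text
time: 3.75
tool_pos: [0.4595, 0.2076, 0.1433]
tool_rot: [0.133, -0.686, 0.702, -0.136]
contact_force: [-0.5, -0.8, -0.1]
gripper_width: 0.002
```

```bash
python3 go.py .495 .2105 .036
```

```text
3.75 [0.4595 0.2076 0.1433] F [-0.524  -0.8472 -0.067 ] w 0.0024622697163568987 j [ 0.3537 -0.4051  2.1975 -0.1653  0.9972  2.0134]
[[-0.0239 -0.9272  0.3737]
 [-0.9997  0.022  -0.0094]
 [ 0.0005 -0.3738 -0.9275]]
tool shift units [-0.0957  0.182   2.8181] min rows 2.8255961092453954
```

{"op": "carry_out", "data": {"moves": [[[0, 0, 0, -0.02, 0.04, 0.56, -1], [0, 0, 0, -0.02, 0.04, 0.56, -1], [0, 0, 0, -0.02, 0.04, 0.56, -1], [0, 0, 0, -0.02, 0.04, 0.56, -1], [0, 0, 0, -0.02, 0.02, 0.56, -1], [0, 0, 0, 0, 0, 0, -1], [0, 0, 0, 0, 0, 0, -1]]]}}

```text
time: 4.33
tool_pos: [0.4959, 0.2103, 0.0361]
tool_rot: [0.132, -0.685, 0.703, -0.136]
contact_force: [-1.0, 0.6, -0.6]
gripper_width: 0.004
```

```bash
python3 go.py .52 .2098 .036
python3 - <<'E'
from h import *
g=grab_frame("scene");cv2.imwrite("pics/s2.png",cv2.resize(g["frame"][140:270,250:400,::-1],None,fx=4.5,fy=4.5,interpolation=cv2.INTER_CUBIC))
g=grab_frame("top");cv2.imwrite("pics/t2.png",cv2.resize(g["frame"][155:275,160:260,::-1],None,fx=4.9,fy=4.9,interpolation=cv2.INTER_CUBIC))
E
```

```text
4.3333 [0.4959 0.2103 0.0361] F [-1.0199  0.5678 -0.6057] w 0.0037186571502829803 j [ 0.3312 -0.1361  2.1836 -0.1942  0.7452  2.0472]
[[-0.0257 -0.9281  0.3714]
 [-0.9997  0.0234 -0.0107]
 [ 0.0012 -0.3715 -0.9284]]
tool shift units [-0.0028 -0.5598  0.2256] min rows 0.6035828009023356
```

View pics/s2.png

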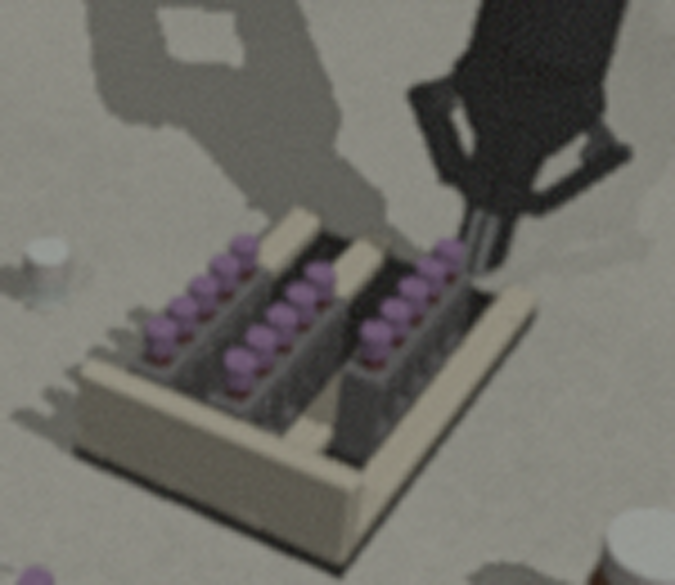

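View pics/t2.png

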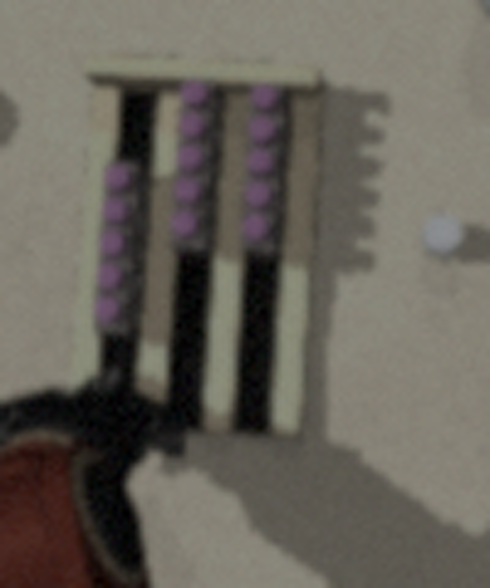

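The fingertips line up with the left lane behind the rack (top crop px 112, 380), and the knuckles sit well back. Starting the push at 3 mm per row.

{"op": "carry_out", "data": {"moves": [[[0, 0, 0, 0, -0.07, 0.028, -1], [0, 0, 0, 0, -0.07, 0.028, -1], [0, 0, 0, 0, -0.07, 0.028, -1], [0, 0, 0, 0, -0.07, 0.028, -1], [0, 0, 0, 0, -0.07, 0.028, -1], [0, 0, 0, 0, -0.07, 0.028, -1], [0, 0, 0, 0, -0.07, 0.028, -1], [0, 0, 0, 0, -0.07, 0.028, -1]]]}}

```text
time: 5.1
tool_pos: [0.5199, 0.2103, 0.0367]
tool_rot: [0.133, -0.686, 0.703, -0.136]
contact_force: [-2.5, 0.1, 1.9]
gripper_width: -0.001
```

{"op": "carry_out", "data": {"moves": [[[0, 0, 0, 0, -0.07, 0.028, -1], [0, 0, 0, 0, -0.07, 0.028, -1], [0, 0, 0, 0, -0.07, 0.028, -1], [0, 0, 0, 0, -0.07, 0.028, -1], [0, 0, 0, 0, -0.07, 0.028, -1], [0, 0, 0, 0, -0.07, 0.028, -1]]]}}

```text
time: 5.6
tool_pos: [0.5379, 0.2099, 0.0367]
tool_rot: [0.133, -0.686, 0.703, -0.136]
contact_force: [-2.4, -0.2, 0.8]
gripper_width: -0.001
```

```bash
python3 go.py .576 .2088 .036
python3 - <<'E'
from h import *
g=grab_frame("scene");cv2.imwrite("pics/s3.png",cv2.resize(g["frame"][140:270,250:400,::-1],None,fx=4.5,fy=4.5,interpolation=cv2.INTER_CUBIC))
E
```

```text
5.6 [0.5379 0.2099 0.0367] F [-2.408  -0.1952  0.8497] w -0.000504369937558387 j [ 0.3016 -0.0439  2.0979 -0.1809  0.7307  2.0101]
[[-0.0247 -0.9271  0.3741]
 [-0.9997  0.0228 -0.0094]
 [ 0.0001 -0.3742 -0.9273]]
tool shift units [ 0.0033 -0.8773  0.3727] min rows 0.9531947121156733
```

View pics/s3.png

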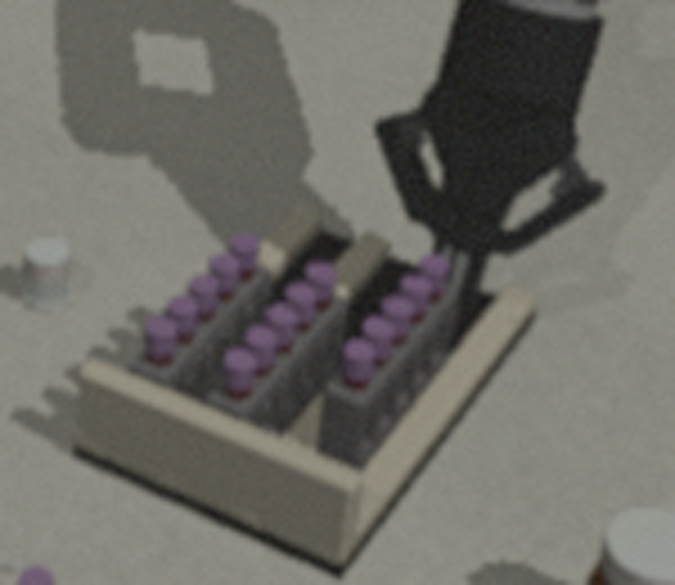

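The rack is sliding flat: its far end has moved from crop px (345, 390) to (330, 405), with about 2.4 N on the tool. I'll carry on in short stages.

{"op": "carry_out", "data": {"moves": [[[0, 0, 0, 0, -0.07, 0.028, -1], [0, 0, 0, 0, -0.07, 0.028, -1], [0, 0, 0, 0, -0.07, 0.028, -1], [0, 0, 0, 0, -0.07, 0.028, -1], [0, 0, 0, 0, -0.07, 0.028, -1], [0, 0, 0, 0, -0.07, 0.028, -1], [0, 0, 0, 0, -0.07, 0.028, -1], [0, 0, 0, 0, -0.07, 0.028, -1]]]}}

```text
time: 6.32
tool_pos: [0.5621, 0.2093, 0.0369]
tool_rot: [0.133, -0.685, 0.703, -0.137]
contact_force: [-1.4, 0.1, -0.7]
gripper_width: 0.001
```

{"op": "carry_out", "data": {"moves": [[[0, 0, 0, 0, -0.045, 0.018, -1], [0, 0, 0, 0, -0.045, 0.018, -1], [0, 0, 0, 0, -0.045, 0.018, -1], [0, 0, 0, 0, -0.045, 0.018, -1]]]}}

```text
time: 6.65
tool_pos: [0.5697, 0.2091, 0.0369]
tool_rot: [0.133, -0.686, 0.703, -0.137]
contact_force: [-0.8, -0.0, -0.1]
gripper_width: -0.004
```

```bash
python3 go.py .576 .2088 .036
python3 - <<'E'
from h import *
g=grab_frame("scene");cv2.imwrite("pics/s4.png",cv2.resize(g["frame"][140:270,250:400,::-1],None,fx=4.5,fy=4.5,interpolation=cv2.INTER_CUBIC))
E
```

```text
6.65 [0.5697 0.2091 0.0369] F [-0.8284 -0.014  -0.0506] w -0.0040501304884480015 j [ 0.2815  0.0236  2.0306 -0.1706  0.7272  1.9839]
[[-0.0247 -0.927   0.3743]
 [-0.9997  0.0229 -0.0093]
 [ 0.0001 -0.3744 -0.9273]]
tool shift units [ 0.004  -0.1374  0.0801] min rows 0.15907843926217607
```

View pics/s4.png

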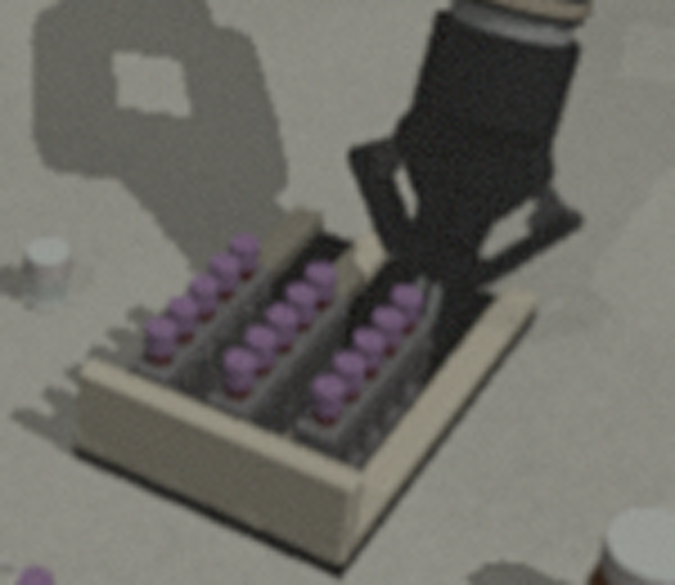

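It needs a few more millimetres. The gap to the backstop is still visible around crop px (330, 440).

{"op": "carry_out", "data": {"moves": [[[0, 0, 0, 0, -0.035, 0.014, -1], [0, 0, 0, 0, -0.035, 0.014, -1], [0, 0, 0, 0, -0.035, 0.014, -1], [0, 0, 0, 0, -0.035, 0.014, -1]]]}}

```text
time: 7.03
tool_pos: [0.5758, 0.209, 0.0371]
tool_rot: [0.133, -0.686, 0.703, -0.137]
contact_force: [-2.1, 0.4, -0.1]
gripper_width: 0.002
```

{"op": "carry_out", "data": {"moves": [[[0, 0, 0, 0, -0.025, 0.01, -1], [0, 0, 0, 0, -0.025, 0.01, -1], [0, 0, 0, 0, -0.025, 0.01, -1]]]}}

```text
time: 7.28
tool_pos: [0.577, 0.209, 0.0368]
tool_rot: [0.131, -0.686, 0.703, -0.135]
contact_force: [-20.5, -0.4, 16.3]
gripper_width: -0.0
```

```bash
python3 go.py .58 .2088 .036
python3 - <<'E'
from h import *
g=grab_frame("scene");cv2.imwrite("pics/s5.png",cv2.resize(g["frame"][140:270,250:400,::-1],None,fx=4.5,fy=4.5,interpolation=cv2.INTER_CUBIC))
E
```

```text
7.2833 [0.577  0.209  0.0368] F [-20.4834  -0.3714  16.3237] w -1.2407430337078524e-05 j [ 0.2769  0.0413  2.0116 -0.1662  0.7329  1.9767]
[[-0.0255 -0.9289  0.3695]
 [-0.9997  0.0234 -0.0101]
 [ 0.0007 -0.3696 -0.9292]]
tool shift units [ 0.0022 -0.0614  0.0456] min rows 0.07654896617504683
```

View pics/s5.png

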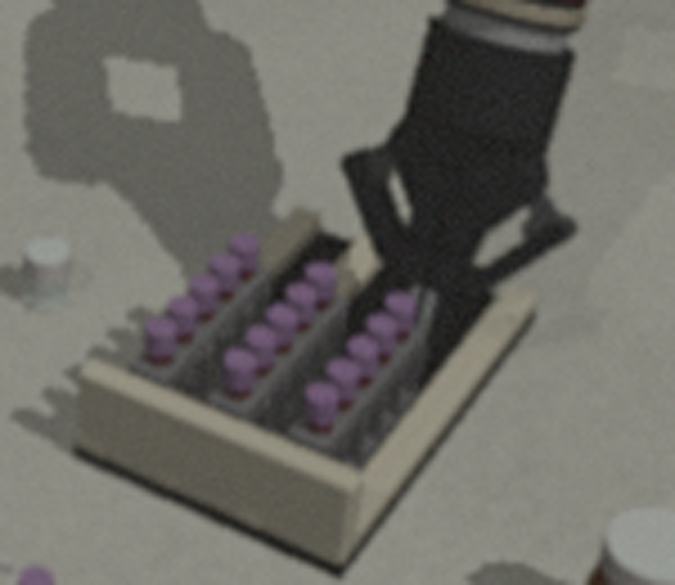

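The force jumped to 20 N at x=0.577, which is the predicted home position, and the rack's caps are now level with its neighbours (crop px 322, 395). Backing off straight along the lane, then up.

{"op": "carry_out", "data": {"moves": [[[0, 0, 0, 0, 0.03, -0.012, -1], [0, 0, 0, 0, 0.06, -0.024, -1], [0, 0, 0, 0, 0.2, -0.08, -1], [0, 0, 0, 0, 0.4, -0.16, -1], [0, 0, 0, 0, 0.4, -0.16, -1], [0, 0, 0, 0, 0.4, -0.16, -1], [0, 0, 0, 0, 0.4, -0.16, -1], [0, 0, 0, 0, 0, 0, -1]]]}}

```text
time: 8.0
tool_pos: [0.4946, 0.2108, 0.0356]
tool_rot: [0.132, -0.686, 0.702, -0.136]
contact_force: [-1.0, -0.3, -0.8]
gripper_width: 0.0
```

{"op": "carry_out", "data": {"moves": [[[0, 0, 0, 0, -0.2, -0.8, -1], [0, 0, 0, 0, -0.2, -0.8, -1], [-1, 0, 0, 0, 0, -0.6, -1], [-1, 0, 0, 0, 0, -0.6, -1], [-1, 0, 0, 0, 0, -0.6, -1], [-1, 0, 0, 0, 0, -0.4, -1], [-0.4, 0, 0, 0, 0, 0, -1], [0, 0, 0, 0, 0, 0, -1]]]}}

```text
time: 8.67
tool_pos: [0.4685, 0.2118, 0.1891]
tool_rot: [0.002, -0.698, 0.716, -0.001]
contact_force: [0.4, 0.4, -0.6]
gripper_width: 0.003
```

```bash
python3 go.py .5 -.0 .19; sed -i 's/sys.argv\[1:4\]/sys.argv[1:4]/' go.py
python3 - <<'E'
from h import *
g=grab_frame("scene");cv2.imwrite("pics/s6.png",cv2.resize(g["frame"][140:270,250:400,::-1],None,fx=4.5,fy=4.5,interpolation=cv2.INTER_CUBIC))
t=grab_frame("top");cv2.imwrite("pics/t6.png",cv2.resize(t["frame"][155:275,160:320,::-1],None,fx=4.9,fy=4.9,interpolation=cv2.INTER_CUBIC))
np.savez("d.npz",P=cloud(t),S=cloud(g),tf=t["frame"],sf=g["frame"])
E
python3 fit.py | head -6
```

```text
8.6667 [0.4685 0.2118 0.1891] F [ 0.3957  0.4132 -0.5926] w 0.0033263395124694746 j [ 0.2798 -0.19    1.9149 -0.0001  1.4122  1.8765]
[[-0.0259 -0.9997  0.0044]
 [-0.9997  0.0259  0.0012]
 [-0.0013 -0.0044 -1.    ]]
tool shift units [ 5.2716 -0.9256 -0.0261] min rows 5.352351402054735
top 101 c [0.6405 0.2063 0.0845] yaw -0.03160979762440676 mid [0.6406 0.2062] len 0.09871036531008029
top 104 c [0.6369 0.1618 0.0848] yaw -0.028782682327046314 mid [0.6388 0.1618] len 0.09583755436895697
top 106 c [0.6374 0.1165 0.084 ] yaw -0.02362217024593168 mid [0.6379 0.1164] len 0.09772364200665412
scene 176 c [0.645  0.2063 0.082 ] yaw -0.03375183307614944 mid [0.6432 0.2064] len 0.0994054607385064
scene 162 c [0.6433 0.1615 0.082 ] yaw -0.016624916526667127 mid [0.6418 0.1616] len 0.09957321811895525
scene 149 c [0.6425 0.1172 0.082 ] yaw -0.020889623317617553 mid [0.6402 0.1173] len 0.10002354184716225
```

View pics/t6.png

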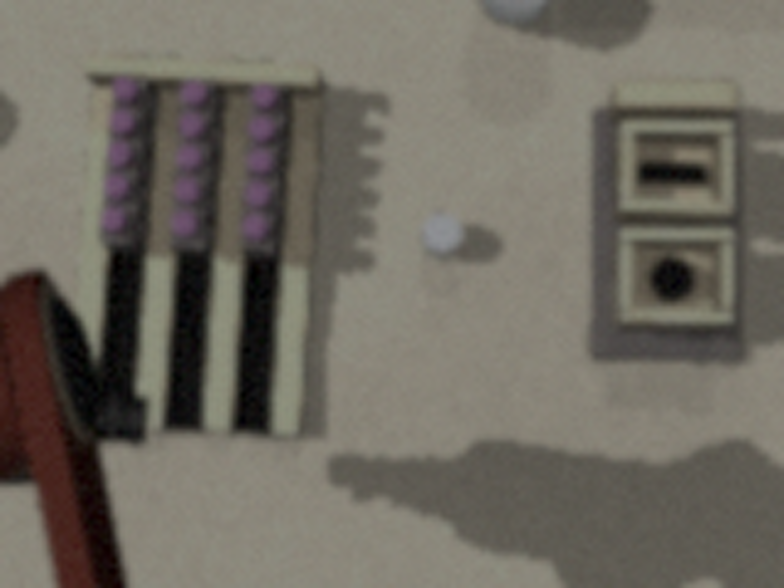

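View pics/s6.png

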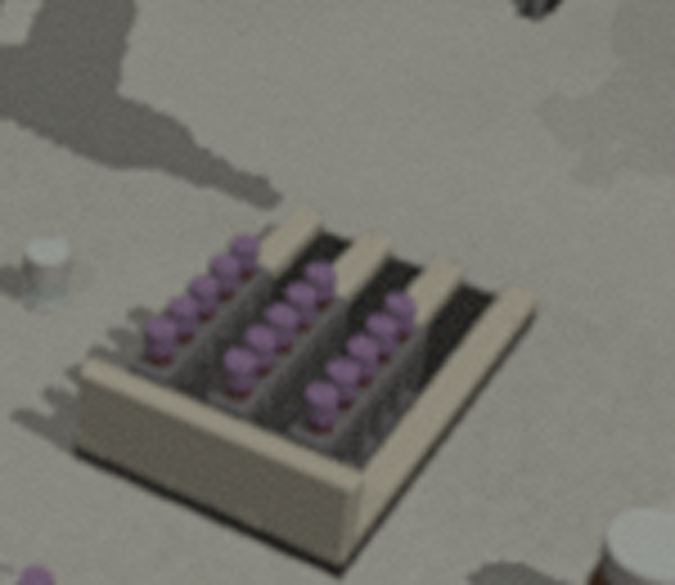

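All three caps rows line up (top crop px x 125, 193 and 262). Measured rack x is 0.641, 0.639 and 0.638, which fits the slight yaw, so the rack is home and flat. Now over to the round key.

```bash
python3 go.py .5745 -.1495 .17
```

```text
8.7667 [0.4658 0.2115 0.1862] F [-0.0937 -1.0159 -0.7885] w 0.00034878715374556444 j [ 0.2809 -0.1913  1.9208 -0.0004  1.4115  1.8769]
[[-0.0252 -0.9997  0.0006]
 [-0.9997  0.0252 -0.0002]
 [ 0.0002 -0.0006 -1.    ]]
tool shift units [ 8.9541 -2.9428  0.4093] min rows 9.434127485558335
```

{"op": "carry_out", "data": {"moves": [[[0, 0, 0, 0.64, -0.21, 0, -1], [0, 0, 0, 0.64, -0.21, 0, -1], [0, 0, 0, 0.64, -0.21, 0, -1], [0, 0, 0, 0.64, -0.21, 0, -1], [0, 0, 0, 0.64, -0.21, 0, -1], [0, 0, 0, 0.64, -0.21, 0, -1], [0, 0, 0, 0.64, -0.21, 0, -1]]]}}

```text
time: 9.35
tool_pos: [0.5189, 0.0301, 0.1853]
tool_rot: [-0.0, -0.698, 0.716, 0.0]
contact_force: [0.7, 0.7, 0.3]
gripper_width: -0.003
```

{"op": "carry_out", "data": {"moves": [[[0, 0, 0, 0.64, -0.21, 0, -1], [0, 0, 0, 0.64, -0.21, 0, -1], [0, 0, 0, 0.64, -0.21, 0, -1], [0, 0, 0, 0.64, -0.21, 0, -1], [0, 0, 0, 0.64, -0.21, 0, -1], [0, 0, 0, 0.64, -0.21, 0, -1], [0, 0, 0, 0.64, -0.21, 0, -1], [0, 0, 0, 0, 0, 0, -1]]]}}

```text
time: 10.02
tool_pos: [0.574, -0.1529, 0.1854]
tool_rot: [-0.001, -0.697, 0.717, -0.001]
contact_force: [-0.1, 0.3, 0.5]
gripper_width: -0.003
```

```bash
python3 go.py .5745 -.1495 .085
```

```text
10.0167 [ 0.574  -0.1529  0.1854] F [-0.1205  0.2708  0.5373] w -0.0025990877553298346 j [-0.3847  0.012   1.7321 -0.002   1.3972  1.2146]
[[-0.0281 -0.9996 -0.0005]
 [-0.9996  0.0281 -0.0019]
 [ 0.0019  0.0004 -1.    ]]
tool shift units [-0.091  -0.0108  2.5095] min rows 2.511170899846849
```

{"op": "carry_out", "data": {"moves": [[[0, 0, 0, -0.05, 0, 0.5, -1], [0, 0, 0, 0, 0, 0.5, -1], [0, 0, 0, 0, 0, 0.5, -1], [0, 0, 0, 0, 0, 0.5, -1], [0, 0, 0, 0, 0, 0.45, -1], [0, 0, 0, 0, 0, 0, -1], [0, 0, 0, 0, 0, 0, -1]]]}}

```text
time: 10.6
tool_pos: [0.5725, -0.1463, 0.0868]
tool_rot: [-0.001, -0.699, 0.716, 0.002]
contact_force: [0.7, 0.8, 0.3]
gripper_width: 0.002
```

```bash
python3 go.py .5745 -.1495 .055
python3 - <<'E'
from h import *
g=grab_frame("scene");cv2.imwrite("pics/s7.png",cv2.resize(g["frame"][110:230,150:290,::-1],None,fx=5,fy=5,interpolation=cv2.INTER_CUBIC))
t=grab_frame("top");cv2.imwrite("pics/t7.png",cv2.resize(t["frame"][155:255,240:360,::-1],None,fx=5,fy=5,interpolation=cv2.INTER_CUBIC))
E
```

```text
10.6 [ 0.5725 -0.1463  0.0868] F [0.6556 0.7812 0.3469] w 0.0023810346429299647 j [-0.376   0.1064  1.8081 -0.      1.2307  1.2189]
[[-0.0241 -0.9997 -0.0034]
 [-0.9997  0.0241  0.0013]
 [-0.0013  0.0034 -1.    ]]
tool shift units [ 0.0806 -0.0541  0.7955] min rows 0.8014445209486517
```

View pics/s7.png

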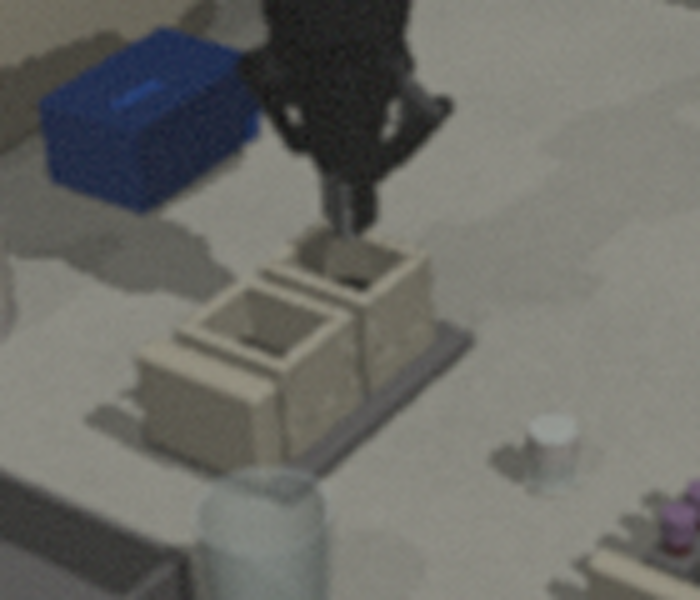

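View pics/t7.png

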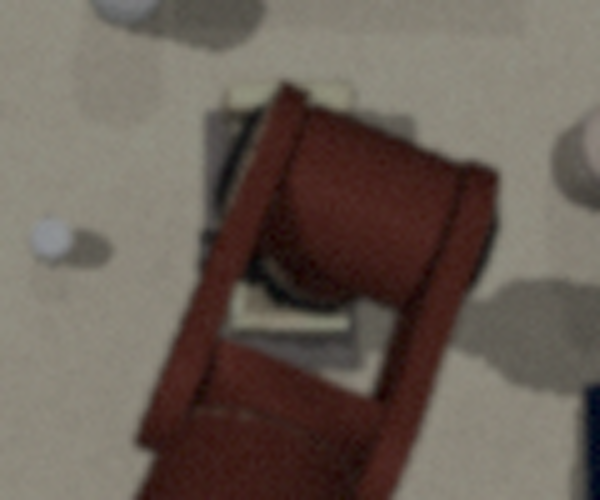

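The fingertips (crop px 348, 235) are just above the middle of the near well. Going in, down to just above the key.

{"op": "carry_out", "data": {"moves": [[[0, 0, 0, 0.05, -0.05, 0.2, -1], [0, 0, 0, 0, 0, 0.2, -1], [0, 0, 0, 0, 0, 0.2, -1], [0, 0, 0, 0, 0, 0.15, -1], [0, 0, 0, 0, 0, 0, -1], [0, 0, 0, 0, 0, 0, -1]]]}}

```text
time: 11.2
tool_pos: [0.5755, -0.1494, 0.0577]
tool_rot: [-0.0, -0.698, 0.716, 0.001]
contact_force: [-0.5, 0.7, -0.1]
gripper_width: 0.007
```

```bash
python3 go.py .5745 -.1495 .042
python3 - <<'E'
from h import *
g=grab_frame("scene");cv2.imwrite("pics/s8.png",cv2.resize(g["frame"][110:230,150:290,::-1],None,fx=5,fy=5,interpolation=cv2.INTER_CUBIC))
E
```

```text
11.2 [ 0.5755 -0.1494  0.0577] F [-0.5057  0.7163 -0.059 ] w 0.006664302121097251 j [-0.379   0.1505  1.8141  0.      1.1787  1.2166]
[[-0.0248 -0.9997 -0.0016]
 [-0.9997  0.0248  0.0006]
 [-0.0006  0.0016 -1.    ]]
tool shift units [0.0046 0.0252 0.3928] min rows 0.39365667036521707
```

View pics/s8.png

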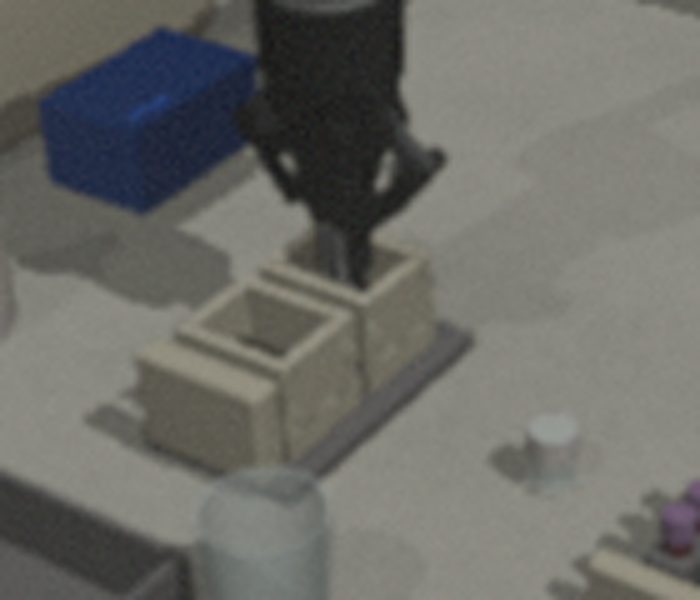

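The fingertips are inside the well without touching. Pressing now, first to z ≈ 0.044.

{"op": "carry_out", "data": {"moves": [[[0, 0, 0, 0, 0.02, 0.12, -1], [0, 0, 0, 0, 0, 0.1, -1], [0, 0, 0, 0, 0, 0.08, -1], [0, 0, 0, 0, 0, 0.04, -1], [0, 0, 0, 0, 0, 0, -1]]]}}

```text
time: 11.67
tool_pos: [0.5754, -0.1496, 0.0451]
tool_rot: [-0.0, -0.698, 0.716, 0.0]
contact_force: [-1.2, 1.5, 3.1]
gripper_width: 0.001
```

{"op": "carry_out", "data": {"moves": [[[0, 0, 0, 0, 0, 0.025, -1], [0, 0, 0, 0, 0, 0.025, -1], [0, 0, 0, 0, 0, 0, -1]]]}}

```text
time: 11.92
tool_pos: [0.5754, -0.1496, 0.0433]
tool_rot: [0.0, -0.698, 0.716, -0.0]
contact_force: [-1.5, -0.0, 3.8]
gripper_width: 0.002
```

{"op": "carry_out", "data": {"moves": [[[0, 0, 0, 0, 0, 0.025, -1], [0, 0, 0, 0, 0, 0.025, -1], [0, 0, 0, 0, 0, 0, -1]]]}}

```text
time: 12.17
tool_pos: [0.5755, -0.1496, 0.042]
tool_rot: [-0.0, -0.698, 0.716, 0.0]
contact_force: [-3.4, 1.2, 8.8]
gripper_width: 0.002
```

The reading is 8.8 N at z=0.042. That is above the 5 N spring, so the key is on its stop. A touch more, then hold for about 2 s.

{"op": "carry_out", "data": {"moves": [[[0, 0, 0, 0, 0, 0.01, -1], [0, 0, 0, 0, 0, 0, -1], [0, 0, 0, 0, 0, 0, -1], [0, 0, 0, 0, 0, 0, -1], [0, 0, 0, 0, 0, 0, -1], [0, 0, 0, 0, 0, 0, -1], [0, 0, 0, 0, 0, 0, -1], [0, 0, 0, 0, 0, 0, -1]]]}}

```text
time: 12.83
tool_pos: [0.5755, -0.1496, 0.042]
tool_rot: [-0.0, -0.698, 0.716, 0.0]
contact_force: [-5.1, 1.6, 10.7]
gripper_width: -0.0
```

{"op": "carry_out", "data": {"moves": [[[0, 0, 0, 0, 0, 0, -1], [0, 0, 0, 0, 0, 0, -1], [0, 0, 0, 0, 0, 0, -1], [0, 0, 0, 0, 0, 0, -1], [0, 0, 0, 0, 0, 0, -1], [0, 0, 0, 0, 0, 0, -1], [0, 0, 0, 0, 0, 0, -1], [0, 0, 0, 0, 0, 0, -1]]]}}

```text
time: 13.5
tool_pos: [0.5755, -0.1496, 0.042]
tool_rot: [-0.0, -0.698, 0.716, 0.0]
contact_force: [-4.2, 0.6, 10.4]
gripper_width: 0.001
```

{"op": "carry_out", "data": {"moves": [[[0, 0, 0, 0, 0, 0, -1], [0, 0, 0, 0, 0, 0, -1], [0, 0, 0, 0, 0, 0, -1], [0, 0, 0, 0, 0, 0, -1], [0, 0, 0, 0, 0, 0, -1], [0, 0, 0, 0, 0, 0, -1], [0, 0, 0, 0, 0, 0, -1]]]}}

```text
time: 14.08
tool_pos: [0.5755, -0.1496, 0.0419]
tool_rot: [-0.0, -0.698, 0.716, 0.0]
contact_force: [-4.3, 0.7, 10.6]
gripper_width: -0.003
```

{"op": "carry_out", "data": {"moves": [[[0, 0, 0, 0, 0, -0.1, -1], [0, 0, 0, 0, 0, -0.2, -1], [0, 0, 0, 0, 0, -0.5, -1], [0, 0, 0, 0, 0, -0.8, -1], [0, 0, 0, 0, 0, -0.8, -1], [0, 0, 0, 0, 0, -0.8, -1], [0, 0, 0, 0, 0, -0.8, -1], [0, 0, 0, 0, 0, 0, -1]]]}}

```text
time: 14.75
tool_pos: [0.579, -0.1508, 0.2093]
tool_rot: [0.003, -0.698, 0.716, -0.006]
contact_force: [0.6, -0.4, 0.4]
gripper_width: -0.001
```

{"op": "carry_out", "data": {"moves": [[[0, 0, 0, 0, 0.6, 0, -1], [0, 0, 0, 0, 0.6, 0, -1], [0, 0, 0, 0, 0.6, 0, -1], [0, 0, 0, 0, 0.6, 0, -1], [0, 0, 0, 0, 0, 0, -1], [0, 0, 0, 0, 0, 0, -1], [0, 0, 0, 0, 0, 0, -1], [0, 0, 0, 0, 0, 0, -1]]]}}

```text
time: 15.42
tool_pos: [0.4801, -0.1473, 0.2008]
tool_rot: [0.0, -0.698, 0.716, -0.0]
contact_force: [0.8, -0.4, 0.4]
gripper_width: -0.001
```

```bash
python3 go.py
python3 - <<'E'
from h import *
g=grab_frame("scene");cv2.imwrite("pics/s9.png",cv2.resize(g["frame"][110:290,150:410,::-1],None,fx=3,fy=3,interpolation=cv2.INTER_CUBIC))
t=grab_frame("top");cv2.imwrite("pics/t9.png",cv2.resize(t["frame"][80:280,120:400,::-1],None,fx=2.8,fy=2.8,interpolation=cv2.INTER_CUBIC))
np.savez("d.npz",P=cloud(t),S=cloud(g),tf=t["frame"],sf=g["frame"])
E
python3 fit.py
```

```text
15.4167 [ 0.4801 -0.1473  0.2008] F [ 0.8396 -0.3837  0.3602] w -0.0006728192905014662 j [-0.446  -0.2272  1.9266  0.0002  1.4417  1.1493]
[[-0.0245 -0.9997  0.0005]
 [-0.9997  0.0245 -0.0001]
 [ 0.     -0.0005 -1.    ]]
top 98 c [0.6399 0.2062 0.085 ] yaw -0.03578404911363207 mid [0.64   0.2062] len 0.09710830918730028
top 105 c [0.637  0.1617 0.0847] yaw -0.02931233232419947 mid [0.6386 0.1617] len 0.09529786887922538
top 103 c [0.6372 0.1165 0.0848] yaw -0.022448511815409914 mid [0.6378 0.1165] len 0.09856163761993991
scene 174 c [0.6448 0.2065 0.082 ] yaw -0.0282890302245743 mid [0.6414 0.2066] len 0.10076551209021577
scene 174 c [0.6441 0.1616 0.0818] yaw -0.017423652517721527 mid [0.6421 0.1616] len 0.10063723743535596
scene 144 c [0.6415 0.1172 0.082 ] yaw -0.018676633498316865 mid [0.6392 0.1172] len 0.10169429119478153
tray ribs ((581.8224487304688, 163.7934112548828), (155.77676391601562, 226.6058349609375), 88.28612518310547)
backstop ((692.8504028320312, 160.93795776367188), (35.40775680541992, 151.9886474609375), 0.06283874809741974) [0.6751 0.0849 0.05  ] [0.7105 0.2369
[... 307 characters left out ...]
452087402344), (66.5052719116211, 69.99137878417969), 0.6213919520378113) 0.06983972375076819 [0.6131 0.6722] [-0.1848 -0.1148]
top key [296.7436 189.9744] [291 188  13   4  39] [ 0.6428 -0.1482  0.0478]
top key [294.7143 209.7143] [293 208   6   6  14] [ 0.5792 -0.1423  0.0471]
scene rims ((625.4425659179688, -150.60665893554688), (161.3457794189453, 78.39190673828125), 0.9817537665367126)
((575.9739379882812, -151.00262451171875), (75.34538269042969, 62.49744415283203), 89.93611145019531) 0.06788477899939988 [0.5456 0.6069] [-0.1872 -0.1136]
((646.0883178710938, -151.0626220703125), (75.63738250732422, 61.87863540649414), 89.1181640625) 0.06796058919650294 [0.6159 0.6765] [-0.1863 -0.1136]
```

View pics/t9.png

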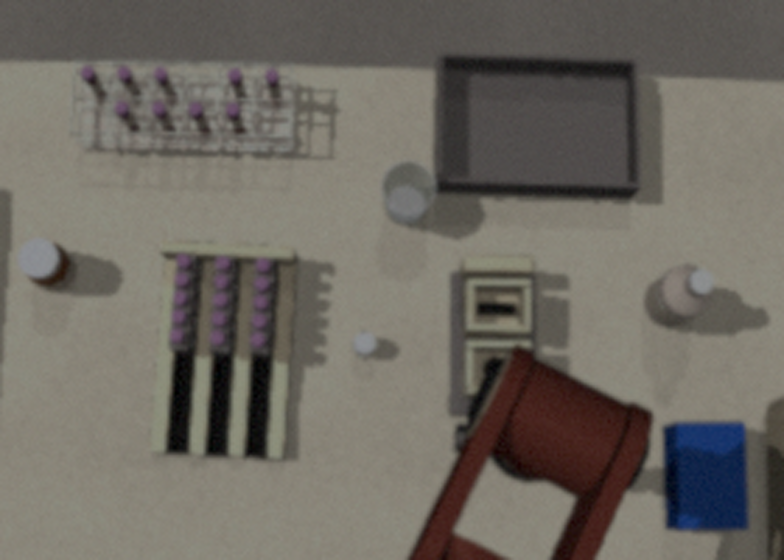

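View pics/s9.png

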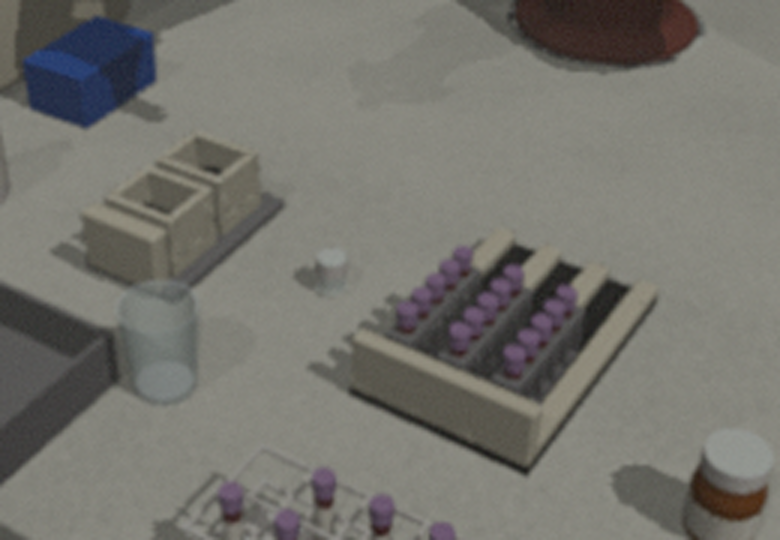

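All three racks are home and in line. The visible part of the round key reads z ≈ 0.047 and the bar key 0.048, so both are up. The pot, beaker, bottle, jar and box look unmoved, and the robot is clear. Handing in.

```bash
python3 -c "
from plant import ticket
print(ticket.job_done())"
```

```text
the job is handed in; nothing more can be done
None
```

I pushed the left-lane rack home and then held the round key right down for about two seconds; the job was handed in at about 15.5 s of the 51 s.

- **Rack:** I pushed it with shut fingertips, tilted to keep clear of the neighbouring racks. It went about 55 mm, until the force jumped from about 2 N to 20 N where I expected the backstop. Afterwards the three racks measured x = 0.640, 0.639 and 0.638 m in the top view, in line and flat.
- **Round key:** I pressed it to z = 0.042 m, which is 6 mm down. The force there was about 10.5 N, above the 5 N spring, so it was on its stop. It then came up again.
- **Last checks:** both keys measured about 0.047–0.048 m high, so both were up. By eye, the pot and the other objects had not moved. The gripper was clear, with no contact force beyond noise.
- **Disagreements:** the two cameras differed by 1–4 mm in x, slightly more than the stated calibration. The arm partly hid the round key in the last top view, so its height comes from only 14 pixels.

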